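Slide the parts cabinet home against the bench rail

TASK

The small-parts cabinet has been pulled forward from the rail at the back of the bench and its top middle drawer left open. Press that drawer fully shut, and push the cabinet back, low down at its base so that it slides on its feet and never rocks, until its back stands flat against the rail over its whole width. Lift nothing, keep the jar standing on top of the cabinet, and leave the spool and the screwdriver where they are.

Things in the scene. Friction and masses are not known exactly. Their poses are not given: they have to be found in the camera images.
- cabinet: Slate-blue small-parts cabinet, 4 rows of 3 clear drawers, loose on the bench, heavy (1.8 to 2.8 kg): 125 mm deep (x), 220 wide (y), 250 tall. Origin: centre of its underside, at bench level. x points from its front (drawer side, towards the robot) to its back, z up. Sliding it takes 10 to 20 N; pushed more than about 80 mm up it rocks backwards instead, at the top row already under 5 to 8 N.
- base_front (a point): Middle of the cabinet's front at its base, 25 mm above the bench, on the front face. The base is plain, flush with the front and reaches from 4 mm (short feet below) to 40 mm up; above it come the drawers, whose pulls stand 12 mm out of the front (lowest row: 53 to 65 mm up). Axes as the cabinet's.
- back_left (a point): The cabinet's left (its +y) back vertical edge, 25 mm above the bench. Axes as the cabinet's.
- back_right (a point): The cabinet's right (its -y) back vertical edge, 25 mm above the bench. Axes as the cabinet's.
- drawer (a joint): Opening of the top middle drawer in m: 0 shut, 0.075 pulled out to its stop. It slides out along the cabinet's -x, moves under about 1.2 N and stays where it is left.
- drawer_pull (a point): Middle of the outer face of the top middle drawer's pull, a clear lip 30 mm wide and 12 mm high, about 211 mm above the bench. With the drawer shut this face stands 12 mm in front of the cabinet's front face. The drawer front is 67 mm wide, 45 mm high. Axes as the cabinet's.
- rail: Aluminium angle screwed to the bench behind the cabinet, 420 mm long (its y), 30 mm high, its 30 mm foot lying towards the back. Origin: middle of its upright front face, at bench level. Its x axis points away from the cabinet, square to the face; y runs along it. Beyond its +y end two stacked beige power supplies (192 mm high) stand fixed, at least 240 mm from the rail's middle.
- jar_center (a point): Centre of a small capped jar, 48 mm across and 62 mm tall, standing loose on the cabinet's top (a flat tray 244 mm up with a rim 6 mm high).
- spool: Solder spool standing on end on the bench, 60 mm across, 48 mm tall, loose. Origin: centre of its underside. Bystander.
- screwdriver: Screwdriver with a black handle lying on the bench, loose. Bystander.
There are look-alikes about, which are no part of the job. Leave any brown, turquoise or yellow look-alike of the part that bears jar_center alone.

How it is judged:
At the end, for the whole second after the job is handed in: Both back edges of the cabinet are within 6 mm of the rail's front face and within the rail's length, the top middle drawer is open by less than 6 mm, the cabinet stands level and still, and the jar stands upright on top of it (x of each of back_left, back_right in the frame of rail above -0.006 m and y of back_left in the frame of rail below 0.215 m and y of back_right in the frame of rail above -0.215 m and value of joint drawer below 0.006 m and angle between cabinet's own z axis and vertical below 0.02 rad and linear speed of cabinet below 0.01 m/s and angle between jar_center's own z axis and vertical below 0.1 rad and z of jar_center in the frame of cabinet above 0.265 m); the robot touches nothing.
It fails at once if the cabinet rocks (leans more than 3.4 degrees) (angle between cabinet's own z axis and vertical above 0.06 rad).
It fails at once if the cabinet is lifted off the bench (height (world z) of cabinet above 0.008 m).
It fails at once if the jar is lifted, tipped over or knocked off the cabinet (z of jar_center in the frame of cabinet above 0.29 m or z of jar_center in the frame of cabinet below 0.26 m or angle between jar_center's own z axis and vertical above 0.4 rad).
It fails at once if the spool or the screwdriver is moved by more than 20 mm (distance of any of spool, screwdriver from where it was at the start of the episode above 0.02 m).
It also fails if it takes over 45 s, if anything falls off the work surface, if the arm or the gripper's body presses on something with over 40 N, if the wrist force passes 120 N, or if a joint passes its speed limit or range.

ROBOT

A 6-joint arm with a two-finger parallel gripper is mounted at the origin on the work surface. World frame = base frame: x ahead of the robot, y to its left, z up, the work surface at z = 0. Lengths are in m, angles in rad, forces in N, time in s.
With the tool pointing down it reaches from about 0.275 to 0.825 m from the base axis. Payload 4.9 kg.
Tool frame: the origin (TCP) lies midway between the tips of the shut fingers; the grasp point (between the pads) lies 19 mm behind it (bot.grip_depth is the distance from the TCP to the grasp point, in m); y points along the fingers, x is the direction in which the jaws open and shut, and the axes are right-handed (so a half turn about y gives the same grasp; the last joint's range is limited). The gripper opens to 85 mm and grips with 20 to 120 N. Pads are 22 mm wide; open, the fingers measure 114 mm over their backs; the gripper's body (76 mm by 85 mm) begins 54 mm behind the grasp point. The pads swing forward as they close: fully open they stand 13 mm farther back than shut.
Start: joints at [0.986, 0.326, -0.193, 1.052, 0, 1.437], TCP at [0.24, 0.495, 0.202] pointing down, gripper open.
Joint ranges: [-2.65, 2.65], [-0.97, 1.79], [-1.3, 1.35], [-1.93, 2.1], [-1.47, 1.37], [-3.14, 3.14]. Speed limits (rad/s): [2.57, 2.57, 3.14, 3.14, 3.14, 3.14].

INTERFACE

Orientations are given as a unit quaternion [w, x, y, z].
In Python, from cell import bot gives the robot as it stands. Calls block until the motion is done:
- bot.move_pose(position, orientation): joint-space move of the TCP to a pose.
- bot.move_linear(position, speed=0.15, rotation=None, until_force=None): straight line of the TCP; rotation=None keeps the orientation; speed is the mean speed in m/s. With until_force (N) it stops when the force on the tool has changed by that much, and returns True; else False.
- bot.goto_joints(angles): joint-space move.
- bot.set_gripper(opening, grasp_force=None): opening from 0.0 (shut) to 1.0 (fully open); grasp_force is the grip in N (None keeps the last); returns when the fingers have stopped.
- bot.wait(seconds).
- bot.solve_ik(position, orientation): joint angles nearest the present ones, or None.
- bot.camera(name): name is "side" or "top" or "wrist"; returns the picture (400x640x3 uint8, red, green, blue); there is no depth.
- bot.calibration(name): a dict with "mtx" (3x3 intrinsics, pixels), "extrinsics" (4x4, takes a point from world to camera coordinates); the wrist camera has in their place "hand_eye" (4x4, takes a point from camera to tool coordinates, whose origin is the TCP and whose axes are the tool frame's). Camera axes: x right, y down, z forward; pixel columns grow to the right and rows downward; lengths in m; the calibration is good to about 2 mm. A picture is of the moment at which its call begins: read the wrist's pose just before it. calibration takes no time and is no camera call.
A pose or a line that the arm cannot do raises bot.PlanningError and nothing moves.
- bot.close_job(): hands the job in, once; it reports no verdict.
Trained networks look in the newest picture that a camera, given by its name, has taken for a name from the list of things; names that differ only in an ending like _2 or _b are one class to them, and where a whole thing is asked for, a point or a joint stands for the part that bears it (a point fixed in the world has none). Each returns a list of dicts, best first, with "confidence" (0 to 1); they miss things now and then, are a little off and sometimes report something else, mostly with a low value. They report only what shows in the picture. A call takes as long as a camera call. They do not tell look-alikes from the thing itself.
- bot.search_frame(camera, thing): "bbox" ([left, top, width, height] in pixels, round what is visible of it).
Readings, each from a call of its own:
- bot.read_clock(): time.
- bot.read_joint_positions(): joint angles.
- bot.read_joint_vel(): joint speeds.
- bot.read_joint_efforts(): joint torques, N m.
- bot.read_position(): TCP position.
- bot.read_tool_rot(): TCP orientation.
- bot.read_ft_force(): force on the tool from outside, world axes, zero at the start.
- bot.read_moment(): the same for the moment, N m.
- bot.read_gripper_width(): opening from 0.0 (shut) to 1.0 (fully open).
Only numpy, scipy, OpenCV 4.12 (cv2) and the standard library are available. Lean on these libraries where they do the work, as an engineer would, in place of code of your own. Each camera call takes 0.05 s, during which the arm holds its last target. There are 200 camera calls.

## Working session

There is one attempt and no reset: what is moved stays moved. The work goes in short steps, each a Python script; the robot and the scene stay as the last script left them, time stands still between calls to the robot, and variables do not carry over. Pictures are saved under pics/ and viewed, about 8 in all and at most 12, crops included, and the job is handed in when it is done.

```bash
mkdir -p pics; ls; python3 - <<'E'
from cell import bot
import cv2, numpy as np
for n in ["side","top"]:
    im=bot.camera(n); cv2.imwrite(f"pics/{n}0.png",im[:,:,::-1])
    c=bot.calibration(n); print(n,np.round(c["mtx"],1).tolist(),np.round(c["extrinsics"],4).tolist())
    for t in ["cabinet","drawer_pull","rail","jar_center","spool","screwdriver"]:
        print(t,[(np.round(d["bbox"]).tolist(),round(d["confidence"],2)) for d in bot.search_frame(n,t)][:4])
print(bot.calibration("wrist")["hand_eye"], bot.read_tool_rot(), bot.read_clock())
E
```

```text
pics
side [[413.6, 0.0, 320.2], [0.0, 413.6, 196.5], [0.0, 0.0, 1.0]] [[-0.1678, 0.9858, 0.0003, 0.1017], [0.9384, 0.1598, -0.3064, -0.5689], [-0.3021, -0.0512, -0.9519, 1.5277], [0.0, 0.0, 0.0, 1.0]]
cabinet [([259.0, 139.0, 88.0, 92.0], 0.72)]
drawer_pull [([299.0, 137.0, 23.0, 19.0], 0.6)]
rail [([233.0, 240.0, 134.0, 33.0], 0.69)]
jar_center [([305.0, 166.0, 21.0, 26.0], 0.91), ([353.0, 215.0, 14.0, 14.0], 0.79), ([244.0, 191.0, 18.0, 16.0], 0.63), ([354.0, 175.0, 16.0, 17.0], 0.56)]
spool [([198.0, 182.0, 22.0, 26.0], 0.67)]
screwdriver [([400.0, 163.0, 60.0, 25.0], 0.54)]
top [[489.8, 0.0, 317.6], [0.0, 489.8, 196.8], [0.0, 0.0, 1.0]] [[-0.0108, -0.9999, 0.0041, 0.0193], [-0.9761, 0.0096, -0.2171, 0.6662], [0.2171, -0.0063, -0.9761, 1.2228], [0.0, 0.0, 0.0, 1.0]]
cabinet [([294.0, 166.0, 102.0, 86.0], 0.63), ([257.0, 141.0, 149.0, 17.0], 0.49)]
drawer_pull [([328.0, 219.0, 30.0, 34.0], 0.58)]
rail [([257.0, 142.0, 147.0, 14.0], 0.93)]
jar_center [([395.0, 187.0, 17.0, 22.0], 0.73), ([261.0, 186.0, 20.0, 21.0], 0.68), ([267.0, 232.0, 18.0, 24.0], 0.66), ([315.0, 172.0, 23.0, 24.0], 0.59)]
spool [([439.0, 190.0, 26.0, 21.0], 0.79)]
screwdriver [([158.0, 266.0, 75.0, 15.0], 0.95)]
[[ 9.99999531e-01 -8.39413205e-04 -4.83767820e-04 -7.84905248e-04]
 [ 1.86414906e-04 -3.23290732e-01  9.46299671e-01 -1.72630327e-01]
 [-9.50734093e-04 -9.46299317e-01 -3.23290424e-01  8.45175576e-02]
 [ 0.00000000e+00  0.00000000e+00  0.00000000e+00  1.00000000e+00]] [-0.5990924   0.59911318  0.37560325 -0.37559806] 0.7
```

```bash
python3 - <<'E'
import cv2
t=cv2.imread("pics/top0.png")[130:270,240:440]; cv2.imwrite("pics/topc.png",cv2.resize(t,None,fx=4,fy=4,interpolation=cv2.INTER_CUBIC))
t=cv2.imread("pics/side0.png")[120:280,190:390]; cv2.imwrite("pics/sidec.png",cv2.resize(t,None,fx=3.75,fy=3.75,interpolation=cv2.INTER_CUBIC))
E
```

```text
(no output)
```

View pics/topc.png

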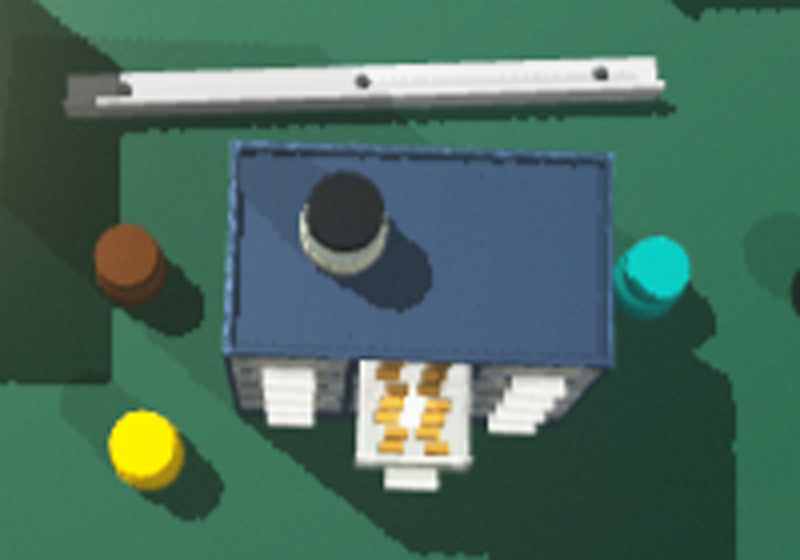

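View pics/sidec.png

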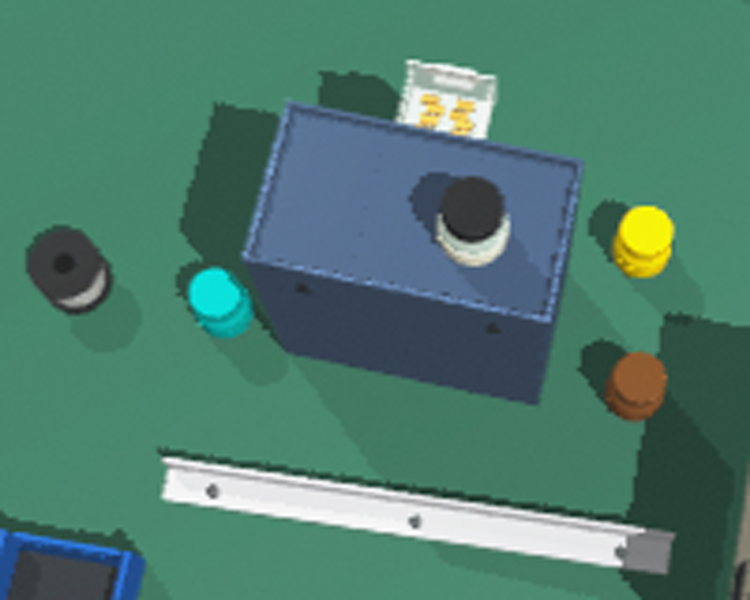

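View pics/top0.png

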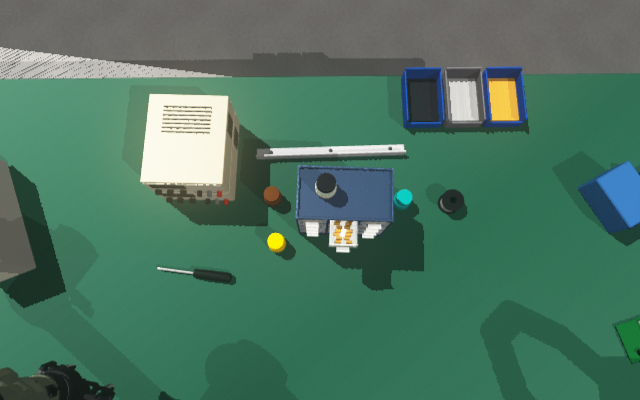

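```bash
cat > h.py <<'E'
from cell import bot
import numpy as np
from scipy.optimize import least_squares
from scipy.spatial.transform import Rotation as R
def proj(n,P):
    c=bot.calibration(n); P=np.atleast_2d(P); q=P@c["extrinsics"][:3,:3].T+c["extrinsics"][:3,3]
    q=q@np.array(c["mtx"]).T; return q[:,:2]/q[:,2:]
def onz(n,uv,z):
    c=bot.calibration(n); E=np.array(c["extrinsics"]); C=-E[:3,:3].T@E[:3,3]
    d=np.c_[np.atleast_2d(uv),np.ones(len(np.atleast_2d(uv)))]@np.linalg.inv(c["mtx"]).T@E[:3,:3]
    return C+d*((z-C[2])/d[:,2])[:,None]
def wor(p,L):
    c,s=np.cos(p[2]),np.sin(p[2]); L=np.atleast_2d(L)
    return np.c_[p[0]+c*L[:,0]-s*L[:,1],p[1]+s*L[:,0]+c*L[:,1],L[:,2]]
E
python3 - <<'E'
from h import *
for n in("top","side"):
    E=np.array(bot.calibration(n)["extrinsics"]); print(n,"at",-E[:3,:3].T@E[:3,3])
top=lambda a:np.array(a)/4+[240,130]
side=lambda a:np.array(a)/3.75+[190,120]
L=np.array([[.0625,.11,.25],[.0625,-.11,.25],[-.0625,-.11,.25],[-.0625,.11,.25]])
t=top([(237,141),(613,153),(612,365),(227,353)]); s=side([(552,322),(246,258),(288,103),(582,160)])
sb=side([(540,404)]); Lb=[[.0625,.11,.004]]
f=lambda p:np.r_[(proj("top",wor(p,L))-t).ravel(),(proj("side",wor(p,L))-s).ravel(),(proj("side",wor(p,Lb))-sb).ravel()]
r=least_squares(f,[.55,0,0]); p=r.x; print("cab",p,np.round(r.fun,1))
for nm,a,z in(("top",top([(66,115),(664,93)]),0),("top",top([(95,103),(664,83)]),.03),("side",side([(163,455),(672,533)]),.03),("side",side([(163,459),(672,538)]),.03),("side",side([(163,498),(668,573)]),0.003)):
    P=onz(nm,a,z); d=P[0]-P[1]; print(nm,z,P.round(4).tolist(),"len",np.linalg.norm(d).round(4),"yaw",np.arctan2(-d[0],d[1]).round(4))
print("pull",onz("top",top([(411,488)]),.211),onz("side",side([(452,66)]),.22), "shut pull",wor(p,[-.0745,0,.211]))
print("jar",onz("top",top([(345,211)]),.306),onz("side",side([(472,209)]),.306))
print("spool",onz("side",side([(64,262)]),.048))
for c,xy in dict(turq=(653,265),brown=(129,253),yel=(143,445)).items(): print(c,onz("top",top([xy]),.05))
E
```

```text
top at [0.38505569 0.02062903 1.33817816]
side at [1.01243465 0.06877279 1.27986347]
cab [ 0.63602261 -0.04855947 -0.04094972] [-1.5 -0.3 -0.3 -0.5  0.2 -0.  -1.2 -0.  -0.9 -0.3 -1.2  0.1 -0.7 -1.
  0.3 -0.7 -0.6  0.1]
top 0 [[0.7953, 0.1848, 0.0], [0.8077, -0.2418, 0.0]] len 0.4268 yaw 0.0289
top 0.03 [[0.7947, 0.1611, 0.03], [0.8055, -0.2363, 0.03]] len 0.3976 yaw 0.0272
side 0.03 [[0.8028, -0.2366, 0.03], [0.7961, 0.1823, 0.03]] len 0.4189 yaw -3.1258
side 0.03 [[0.806, -0.2358, 0.03], [0.8001, 0.1828, 0.03]] len 0.4187 yaw -3.1276
side 0.003 [[0.8335, -0.2348, 0.003], [0.8244, 0.1858, 0.003]] len 0.4208 yaw -3.1199
pull [[ 0.50511363 -0.04300137  0.211     ]] [[ 0.5084426  -0.04451254  0.22      ]] shut pull [[ 0.56158506 -0.04550956  0.211     ]]
jar [[ 0.64570905 -0.00507328  0.306     ]] [[ 0.65102651 -0.00363811  0.306     ]]
spool [[ 0.65949904 -0.35201747  0.048     ]]
turq [[ 0.67080477 -0.21855682  0.05      ]]
brown [[0.6825741  0.13464233 0.05      ]]
yel [[0.55244393 0.12419001 0.05      ]]
```

```bash
cat >> h.py <<'E'
CAB=np.array([.636,-.0486,-.041]); RAIL_YAW=.022
def rot(psi,th=np.radians(33)):
    y=np.array([np.cos(th)*np.cos(psi),np.cos(th)*np.sin(psi),-np.sin(th)])
    x=np.array([np.sin(psi),-np.cos(psi),0]); z=np.cross(x,y)
    q=R.from_matrix(np.c_[x,y,z]).as_quat(); return [q[3],q[0],q[1],q[2]]
E
python3 - <<'E'
from h import *
q=rot(-.041)
for p in([.38,.15,.33],[.44,-.04,.2015],[.57,-.04,.2],[.45,-.04,.1],[.45,-.04,.018],[.68,-.04,.018]):
    for o in(q,rot(.022)): 
        j=bot.solve_ik(p,o); print(p,None if j is None else np.round(j,2))
bot.set_gripper(0.0)
bot.move_pose([.38,.15,.33],q)
bot.move_pose([.43,-.0405,.25],q)
bot.move_linear([.44,-.0405,.2015])
print(bot.read_position(),bot.read_ft_force(),bot.read_clock(),bot.read_gripper_width())
import cv2
im=bot.camera("wrist"); cv2.imwrite("pics/w1.png",im[:,:,::-1])
print(bot.search_frame("wrist","drawer_pull"))
im=bot.camera("top"); print(bot.search_frame("top","drawer_pull"))
E
```

```text
[0.38, 0.15, 0.33] [ 0.61 -0.61 -1.13  0.17 -0.54 -2.75]
[0.38, 0.15, 0.33] [ 0.53 -0.67 -1.16  0.15 -0.42 -2.85]
[0.44, -0.04, 0.2015] None
[0.44, -0.04, 0.2015] None
[0.57, -0.04, 0.2] [-0.35  0.04 -1.28 -0.72  0.26  2.97]
[0.57, -0.04, 0.2] [-0.41  0.04 -1.27 -0.69  0.36  2.9 ]
[0.45, -0.04, 0.1] None
[0.45, -0.04, 0.1] None
[0.45, -0.04, 0.018] None
[0.45, -0.04, 0.018] None
[0.68, -0.04, 0.018] [-0.26  0.8  -1.12 -1.33  0.18  3.02]
[0.68, -0.04, 0.018] [-0.3   0.79 -1.12 -1.31  0.27  2.96]Traceback (most recent call last):
  File "<stdin>", line 8, in <module>
cell.PlanningError: the arm cannot take that pose within its joint ranges
```

```bash
python3 - <<'E'
from h import *
print(bot.read_position(), bot.read_joint_positions().round(2) if hasattr(bot.read_joint_positions(),'round') else bot.read_joint_positions())
for p in([.46,-.04,.2],[.49,-.04,.2],[.56,-.04,.2],[.53,-.04,.1],[.53,-.04,.018],[.56,-.04,.018],[.66,-.04,.018]):
    for t in(33,40,45,50,60,75):
        j=bot.solve_ik(p,rot(-.041,np.radians(t))); print(p,t,None if j is None else np.round(j,2))
E
```

```text
[0.38008841 0.15011606 0.33009991] [ 0.61 -0.61 -1.13  0.17 -0.54 -2.75]
[0.46, -0.04, 0.2] 33 None
[0.46, -0.04, 0.2] 40 None
[0.46, -0.04, 0.2] 45 [-0.46 -0.34 -1.23 -0.06  0.29  2.83]
[0.46, -0.04, 0.2] 50 [-0.43 -0.31 -1.13  0.09  0.24  2.84]
[0.46, -0.04, 0.2] 60 [-0.36 -0.22 -0.95  0.34  0.16  2.86]
[0.46, -0.04, 0.2] 75 [-0.29 -0.04 -0.68  0.68  0.06  2.9 ]
[0.49, -0.04, 0.2] 33 None
[0.49, -0.04, 0.2] 40 [-0.44 -0.24 -1.28 -0.3   0.3   2.88]
[0.49, -0.04, 0.2] 45 [-0.41 -0.25 -1.19 -0.12  0.26  2.88]
[0.49, -0.04, 0.2] 50 [-0.38 -0.23 -1.09  0.04  0.22  2.88]
[0.49, -0.04, 0.2] 60 [-0.33 -0.16 -0.9   0.32  0.14  2.89]
[0.49, -0.04, 0.2] 75 [-0.27  0.01 -0.62  0.68  0.06  2.92]
[0.56, -0.04, 0.2] 33 None
[0.56, -0.04, 0.2] 40 [-0.34 -0.06 -1.17 -0.38  0.23  2.95]
[0.56, -0.04, 0.2] 45 [-0.32 -0.08 -1.07 -0.19  0.2   2.94]
[0.56, -0.04, 0.2] 50 [-0.3  -0.07 -0.97 -0.01  0.17  2.94]
[0.56, -0.04, 0.2] 60 [-0.27 -0.01 -0.78  0.29  0.11  2.94]
[0.56, -0.04, 0.2] 75 [-0.23  0.15 -0.48  0.69  0.05  2.96]
[0.53, -0.04, 0.1] 33 None
[0.53, -0.04, 0.1] 40 None
[0.53, -0.04, 0.1] 45 [-0
[... 465 characters left out ...]
.78  0.18  0.05  2.94]
[0.56, -0.04, 0.018] 33 None
[0.56, -0.04, 0.018] 40 None
[0.56, -0.04, 0.018] 45 [-0.32  0.55 -1.27 -1.02  0.2   2.94]
[0.56, -0.04, 0.018] 50 [-0.3   0.45 -1.19 -0.75  0.17  2.94]
[0.56, -0.04, 0.018] 60 [-0.27  0.36 -1.01 -0.3   0.11  2.94]
[0.56, -0.04, 0.018] 75 [-0.23  0.39 -0.71  0.21  0.05  2.96]
[0.66, -0.04, 0.018] 33 [-0.27  0.81 -1.17 -1.39  0.19  3.02]
[0.66, -0.04, 0.018] 40 [-0.25  0.65 -1.1  -1.03  0.16  3.  ]
[0.66, -0.04, 0.018] 45 [-0.24  0.57 -1.03 -0.8   0.14  3.  ]
[0.66, -0.04, 0.018] 50 [-0.24  0.51 -0.95 -0.57  0.12  2.99]
[0.66, -0.04, 0.018] 60 [-0.22  0.47 -0.76 -0.18  0.09  2.99]
[0.66, -0.04, 0.018] 75 [-0.19  0.53 -0.45  0.33  0.04  3.  ]
```

```bash
python3 - <<'E'
from h import *
q=rot(-.041,np.radians(50))
bot.move_pose([.42,-.04,.30],q)
bot.move_linear([.455,-.0411,.204])
print(bot.read_position(),bot.read_ft_force(),bot.read_clock(),bot.read_gripper_width())
import cv2
im=bot.camera("wrist"); cv2.imwrite("pics/w1.png",im[:,:,::-1])
E
```

```text
[ 0.45518696 -0.04112583  0.20441488] [0.25908853 0.27039438 0.54435444] 10.3167 0.00010264976183887845
```

View pics/w1.png

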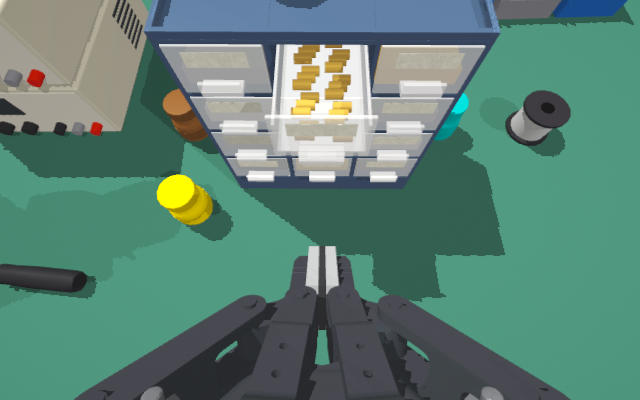

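The fingers (322,250) are lined up with the pull (322,155), and the other drawers are shut. I'll press the drawer in.

```bash
python3 - <<'E'
from h import *
a=np.array([.455,-.0411,.204])
bot.move_linear([.485,-.0423,.204],speed=.08)
h=bot.move_linear([.562,-.0455,.204],speed=.035,until_force=3.5)
print(h,bot.read_position(),bot.read_ft_force(),bot.read_clock())
bot.camera("top"); 
import cv2
im=bot.camera("top"); cv2.imwrite("pics/top1.png",im[:,:,::-1])
c=im[130:270,240:440,::-1]; cv2.imwrite("pics/top1c.png",cv2.resize(c,None,fx=4,fy=4,interpolation=cv2.INTER_CUBIC))
E
```

```text
False [ 0.56190257 -0.04542996  0.20395961] [-1.20384564 -0.43197541 -0.14122026] 13.2417
```

View pics/top1c.png

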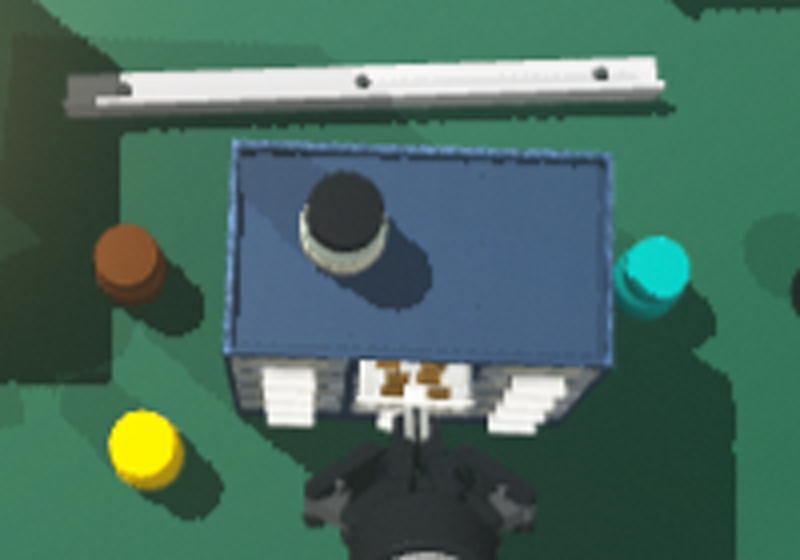

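The drawer is still about 15–20 mm open and the cabinet hasn't moved. I'll keep pushing.

```bash
python3 - <<'E'
from h import *
h=bot.move_linear([.597,-.0469,.204],speed=.03,until_force=2.3)
print(h,bot.read_position(),bot.read_ft_force(),bot.read_clock())
import cv2
im=bot.camera("top")
c=im[130:270,240:440,::-1]; cv2.imwrite("pics/top2c.png",cv2.resize(c,None,fx=4,fy=4,interpolation=cv2.INTER_CUBIC))
E
```

```text
True [ 0.58476081 -0.04644992  0.20298374] [-0.65182824  0.70071186 -1.11433859] 14.125
```

View pics/top2c.png

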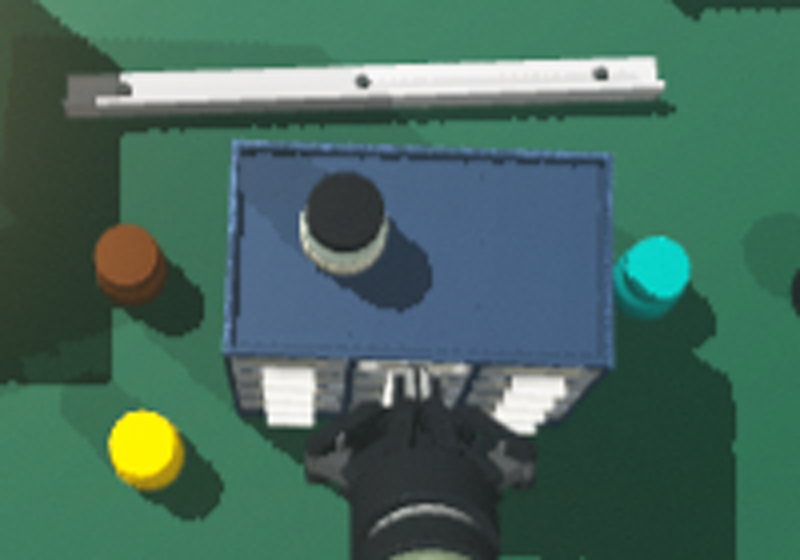

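```bash
python3 - <<'E'
from h import *
import cv2
p=np.array(bot.read_position())
print("tcp in topc",(proj("top",p)-[240,130])*4, "front mid in topc",(proj("top",wor(CAB,[[-.0625,0,.211],[-.0745,0,.211],[-.0625,0,.25]]))-[240,130])*4)
im=bot.camera("wrist")
c=im[60:310,170:470,::-1]; cv2.imwrite("pics/w2.png",cv2.resize(c,None,fx=2.3,fy=2.3,interpolation=cv2.INTER_CUBIC))
im=bot.camera("side"); c=im[120:280,190:390,::-1]; cv2.imwrite("pics/s2.png",cv2.resize(c,None,fx=3.75,fy=3.75,interpolation=cv2.INTER_CUBIC))
E
```

```text
tcp in topc [[412.8714228  354.75398659]] front mid in topc [[413.64034348 370.41944916]
 [413.25183088 390.796005  ]
 [417.47751009 358.9433957 ]]
```

View pics/w2.png

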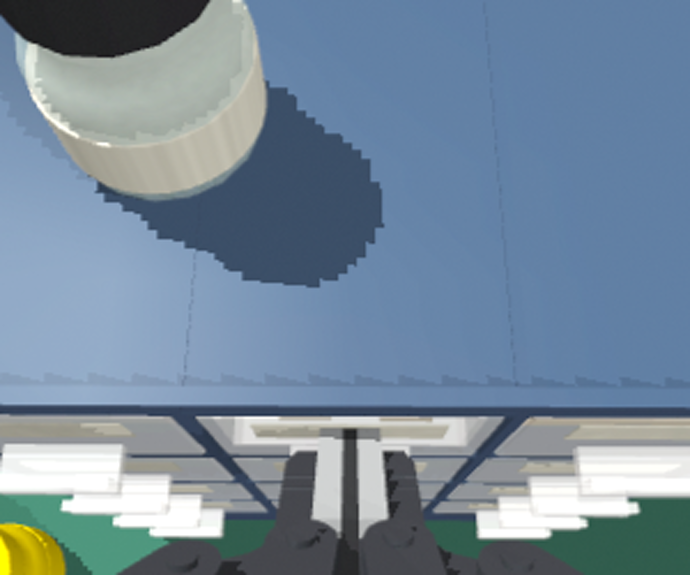

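```bash
python3 - <<'E'
from h import *
import cv2
h=bot.move_linear([.50,-.043,.204],speed=.1,until_force=4)
print(h,bot.read_position(),bot.read_ft_force(),bot.read_clock())
im=bot.camera("wrist")
c=im[0:250,130:470,::-1]; cv2.imwrite("pics/w3.png",cv2.resize(c,None,fx=2.3,fy=2.3,interpolation=cv2.INTER_CUBIC))
E
```

```text
False [ 0.50060889 -0.0432341   0.2045101 ] [-0.74271752  1.05949682  0.17490883] 15.2667
```

View pics/w3.png

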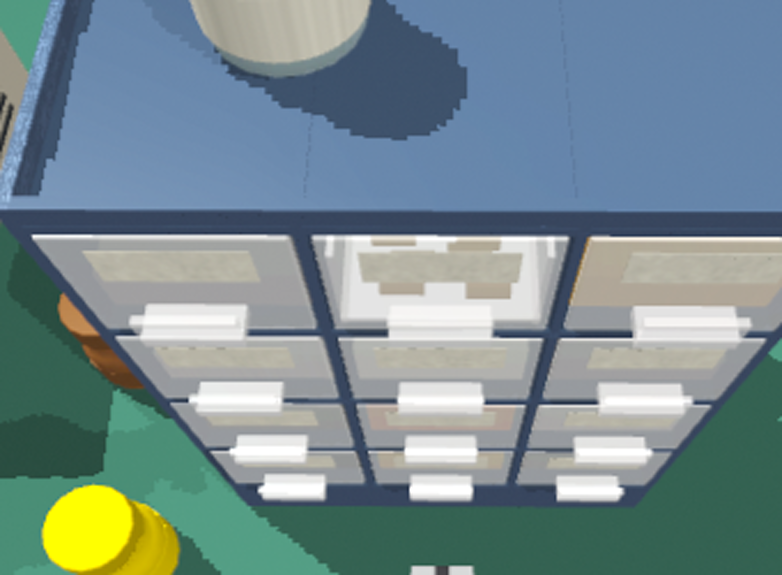

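```bash
python3 - <<'E'
from h import *
p=np.array(bot.read_position()); q=np.array(bot.read_tool_rot()); c=bot.calibration("wrist")
print({k:np.round(v,2).tolist() for k,v in c.items() if k=="mtx"})
T=np.eye(4); T[:3,:3]=R.from_quat([q[1],q[2],q[3],q[0]]).as_matrix(); T[:3,3]=p
W=T@np.array(c["hand_eye"]); Ki=np.linalg.inv(c["mtx"])
def on(uv,z):
    d=W[:3,:3]@Ki@[*uv,1]; return (W[:3,3]+d*(z-W[2,3])/d[2]).round(4)
f=lambda x,y:(130+x/2.3,y/2.3)
print("cam",W[:3,3])
for n,uv,z in(("baseL",(250,502),.004),("baseR",(635,504),.004),("rimL",(3,213),.25),("rim mid",(440,213),.25),("pull mid lower",(440,338),.205),("pull R lower",(692,340),.205),("pull L lower",(190,338),.205),("tip",(442,566),.2045)): print(n,on(f(*uv),z))
print(wor(CAB,[[-.0625,.11,.004],[-.0625,-.11,.004],[-.0625,.11,.25],[-.0625,0,.25],[-.0745,0,.205],[-.0745,-.073,.205],[-.0745,.073,.205]]).round(4))
E
```

```text
{'mtx': [[307.72, 0.0, 321.72], [0.0, 307.72, 198.62], [0.0, 0.0, 1.0]]}
cam [ 0.45349359 -0.04152692  0.39063214]
baseL [0.5782 0.0623 0.004 ]
baseR [ 0.5677 -0.1571  0.004 ]
rimL [0.5757 0.0607 0.25  ]
rim mid [ 0.5711 -0.0463  0.25  ]
pull mid lower [ 0.5625 -0.0459  0.205 ]
pull R lower [ 0.5586 -0.1213  0.205 ]
pull L lower [0.5657 0.0291 0.205 ]
tip [ 0.4935 -0.0435  0.2045]
[[ 0.5781  0.0639  0.004 ]
 [ 0.569  -0.1559  0.004 ]
 [ 0.5781  0.0639  0.25  ]
 [ 0.5736 -0.046   0.25  ]
 [ 0.5616 -0.0455  0.205 ]
 [ 0.5586 -0.1185  0.205 ]
 [ 0.5646  0.0274  0.205 ]]
```

Projecting the wrist picture puts the pull at x = 0.5625 (0.5616 expected when shut), so the drawer is shut. The cabinet pose estimate agrees to about 2 mm. Next is the base push with the fingers spread.

```bash
python3 - <<'E'
from h import *
q=rot(.022,np.radians(46))
for p in([.535,-.046,.10],[.555,-.0465,.018],[.6,-.046,.018],[.7,-.045,.018]): print(bot.solve_ik(p,q) is not None)
bot.set_gripper(0.6)
bot.move_linear([.535,-.046,.10],rotation=q,speed=.12)
bot.move_linear([.557,-.0465,.018],speed=.08,until_force=6)
print(bot.read_position(),bot.read_ft_force(),bot.read_clock(),bot.read_gripper_width())
h=bot.move_linear([.60,-.0465,.018],speed=.04,until_force=28)
print(h,bot.read_position(),bot.read_ft_force(),bot.read_clock())
import cv2
im=bot.camera("top"); a=cv2.resize(im[130:270,240:440,::-1],None,fx=2.8,fy=2.8)
im=bot.camera("side"); b=cv2.resize(im[120:280,190:390,::-1],None,fx=1.2,fy=2.45)[:392]
im=bot.camera("side"); b=cv2.resize(im[120:280,190:300,::-1],None,fx=2.1,fy=2.1)
a=cv2.copyMakeBorder(a,0,0,0,0,0); h=min(len(a),len(b)); cv2.imwrite("pics/m1.png",np.hstack([a[:h],b[:h]]))
E
```

```text
True
True
True
True
[ 0.55715297 -0.04654036  0.01846345] [-0.07665341 -0.12817016  0.26733137] 18.1333 0.5969259851114143
False [ 0.59662939 -0.04665187  0.01626146] [-14.12359494  -2.54760796   9.01649686] 19.3583
```

View pics/m1.png

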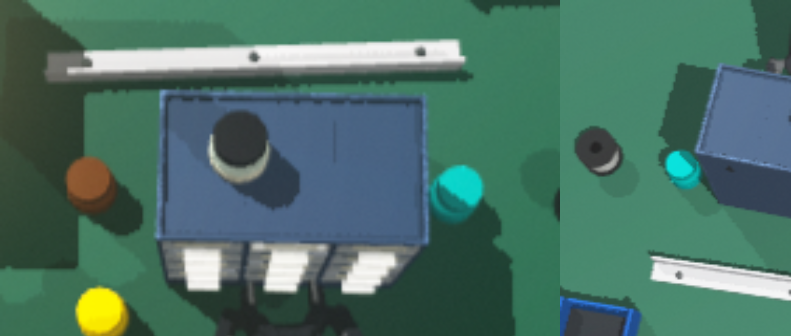

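The cabinet slides under about 14 N and is squaring up; the jar is steady. I'll continue to the rail.

```bash
python3 - <<'E'
from h import *
h=bot.move_linear([.665,-.0455,.020],speed=.05,until_force=18)
print(h,bot.read_position(),bot.read_ft_force(),bot.read_clock())
h=h or bot.move_linear([.705,-.0445,.020],speed=.03,until_force=18)
print(h,bot.read_position(),bot.read_ft_force(),bot.read_clock())
import cv2
im=bot.camera("top"); cv2.imwrite("pics/top4.png",im[:,:,::-1])
bot.camera("side");im=bot.camera("side"); cv2.imwrite("pics/s4.png",im[:,:,::-1])
c=im[150:290,220:390,::-1]; cv2.imwrite("pics/s4c.png",cv2.resize(c,None,fx=4,fy=4,interpolation=cv2.INTER_CUBIC))
E
```

```text
False [ 0.66015452 -0.04451307  0.01594556] [-8.88191593  0.23334059 -1.36278659] 20.9583
True [ 0.68925417 -0.04346134  0.014521  ] [-0.35999775 -0.03295263 -0.07506919] 21.9333
```

View pics/s4c.png

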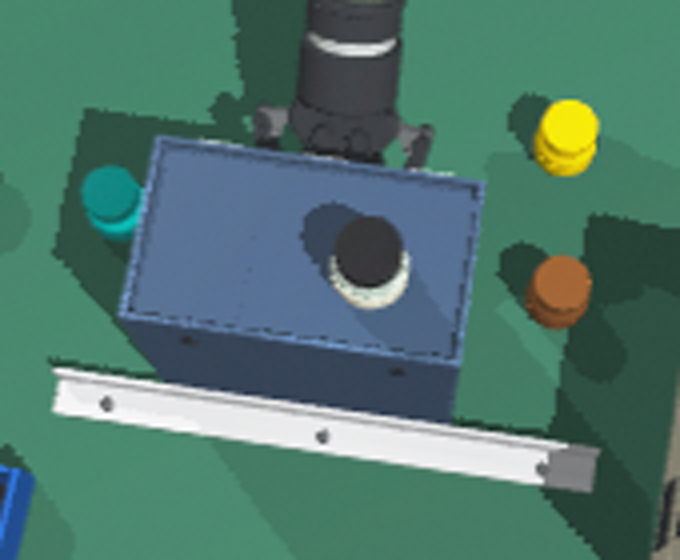

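It stands at the rail. One firmer press will square it, then I'll measure.

```bash
python3 - <<'E'
from h import *
h=bot.move_linear([.712,-.0435,.021],speed=.03,until_force=34)
print(h,bot.read_position(),bot.read_ft_force(),bot.read_clock())
p=bot.read_position()
bot.move_linear([.62,-.046,.022],speed=.12)
bot.move_linear([.54,-.046,.12],speed=.15)
bot.move_linear([.43,-.04,.26],speed=.2,rotation=rot(.022,np.radians(50)))
print(bot.read_clock(),bot.read_ft_force())
import cv2
bot.camera("top");t=bot.camera("top")[:,:,::-1];s=bot.camera("side")[:,:,::-1];w=bot.camera("wrist")[:,:,::-1]
for n,i in(("top5",t),("s5",s),("w5",w)): cv2.imwrite(f"pics/{n}.png",i)
a=cv2.resize(t[120:250,240:440],(400,260),interpolation=cv2.INTER_CUBIC);b=cv2.resize(s[150:280,220:380],(400,325),interpolation=cv2.INTER_CUBIC)
a=cv2.resize(t[130:250,250:410],(400,300),interpolation=cv2.INTER_CUBIC);b=cv2.resize(s[150:270,220:380],(400,300),interpolation=cv2.INTER_CUBIC)
w=cv2.resize(w[0:150,160:480],(640,300))
cv2.imwrite("pics/m5.png",np.vstack([np.hstack([a,b]),cv2.copyMakeBorder(w,0,0,80,80,0)]))
E
```

```text
True [ 0.68895645 -0.04317323  0.01255002] [ 0.45294458  0.35800547 -0.85601343] 22.475
25.2417 [-0.56858321 -0.07144165  0.40557144]
```

View pics/m5.png

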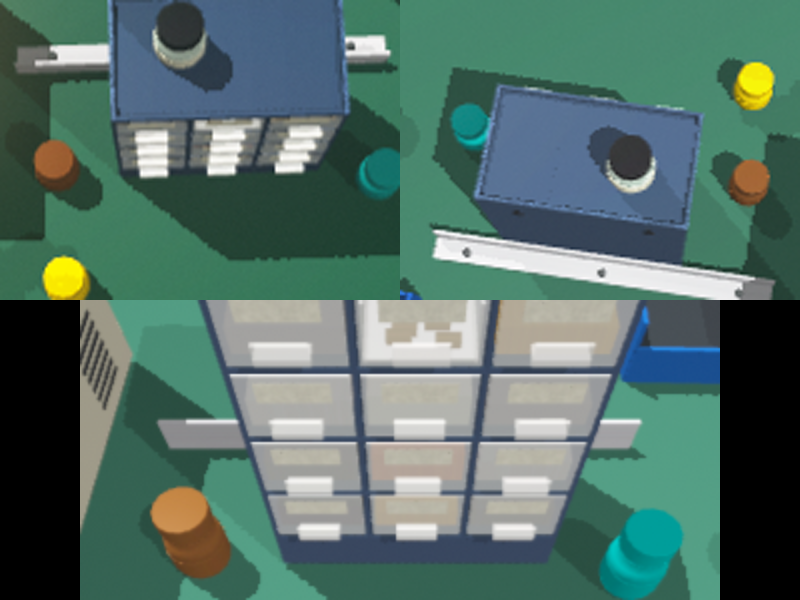

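```bash
python3 - <<'E'
from h import *
p=np.array(bot.read_position()); q=np.array(bot.read_tool_rot()); c=bot.calibration("wrist")
T=np.eye(4); T[:3,:3]=R.from_quat([q[1],q[2],q[3],q[0]]).as_matrix(); T[:3,3]=p
W=T@np.array(c["hand_eye"]); Ki=np.linalg.inv(c["mtx"])
def on(uv,z):
    d=W[:3,:3]@Ki@[*uv,1]; return (W[:3,3]+d*(z-W[2,3])/d[2]).round(4)
f=lambda x,y:((x-80)/2+160,(y-300)/2)
for n,uv,z in(("baseL",(285,562),.004),("baseR",(549,563),.004),("railL bot",(166,449),0),("railL",(243,448),0),("railR",(602,448),0),("railRend",(632,448),0),("railLtop",(158,420),.03),("railRtop",(640,420),.03)): print(n,on(f(*uv),z))
t=lambda a:np.array(a)/2.5+[250,130]; s=lambda a:(np.array(a)-[400,0])/2.5+[220,150]
L=np.array([[-.0625,-.11,.25],[-.0625,.11,.25]]); L2=np.array([[.0625,.11,.25],[.0625,-.11,.25],[-.0625,-.11,.25],[-.0625,.11,.25]])
a=t([(348,112),(112,121)]); b=s([(686,228),(480,197),(498,86),(703,115)])
g=lambda P:np.r_[(proj("top",wor(P,L))-a).ravel(),(proj("side",wor(P,L2))-b).ravel()]
r=least_squares(g,[.73,-.04,.02]); print("cab",r.x,r.fun.round(1)); print("back",wor(r.x,[[.0625,.11,.025],[.0625,-.11,.025]]))
E
python3 - <<'E'
import cv2
i=cv2.imread("pics/s5.png")[210:275,225:385]; cv2.imwrite("pics/s5c.png",cv2.resize(i,None,fx=5,fy=5,interpolation=cv2.INTER_CUBIC))
E
```

```text
baseL [0.6704 0.0648 0.004 ]
baseR [ 0.6739 -0.1562  0.004 ]
railL bot [0.7916 0.1857 0.    ]
railL [0.7942 0.1153 0.    ]
railR [ 0.8007 -0.2135  0.    ]
railRend [ 0.8013 -0.2409  0.    ]
railLtop [0.7958 0.1825 0.03  ]
railRtop [ 0.8042 -0.2378  0.03  ]
cab [ 0.73714305 -0.04038228  0.02667652] [ 0.2 -0.1 -1.  -0.4  1.   0.2 -2.1  0.6 -0.2 -0.7  0.4 -1.1]
back [[ 0.79668674  0.07124567  0.025     ]
 [ 0.80255488 -0.14867606  0.025     ]]
```

View pics/s5c.png

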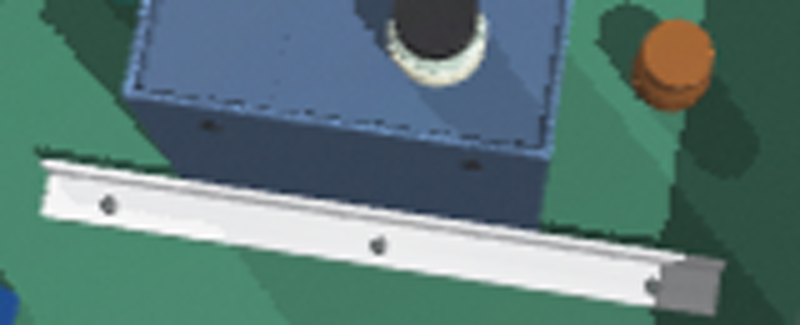

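```bash
python3 -c "
from cell import bot
print(bot.read_clock(),bot.read_ft_force()); print(bot.close_job())"
```

```text
25.4417 [0.29768466 0.40455237 0.02791782]
the job is handed in; nothing more can be done
None
```

I pressed the top middle drawer shut and pushed the cabinet low at its base back against the rail. I handed the job in at 25.4 s with the arm clear of everything; no verdict is reported.

- **Drawer:** in the last wrist picture its pull lines up with its neighbours'. After shutting it, before the base push, I measured the pull at x = 0.5625, against 0.5616 expected when shut. The finger went about 30 mm further than I had planned before it met resistance. I put that down to the tip passing the lip, and the picture confirmed the drawer was shut.
- **Cabinet:** it slid under about 14 N, and I finished with a 34 N press against the rail. From the wrist picture, both back edges are within about 1–4 mm of the rail face, and the cabinet is about 0.3° off square to it. Taken alone, the top/side camera fit also puts both edges on the rail to within a few mm. In the side picture there is no visible gap along the rail.
- **Jar, spool and screwdriver:** the jar still stands on top and I saw no rocking in any picture. The arm never came near the spool or the screwdriver. I did not measure their positions again at the end.

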